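# Park the bench magnifier

### The arm

A 6-joint arm with a two-finger parallel gripper is mounted at the origin on the work surface. World frame = base frame: x ahead of the robot, y to its left, z up, the work surface at z = 0. Lengths are in mm, angles in rad, forces in N, time in s.
With the tool pointing down it reaches from about 300 to 850 mm from the base axis. Payload 4.2 kg.
Tool frame: the origin (TCP) lies midway between the tips of the shut fingers; the grasp point (between the pads) lies 19 mm behind it; z points along the fingers, y is the direction in which the jaws open and shut (so a half turn about z gives the same grasp; the last joint's range is limited). The gripper opens to 91 mm and grips with 3 to 60 N. Pads are 32 mm wide; open, the fingers measure 118 mm over their backs; the gripper's body (76 mm by 178 mm) begins 60 mm behind the grasp point.
Start: joints at [-1.183, 0.32, 1.565, -0, 1.257, -0.02], TCP at [228.044, -527.863, 213.976] pointing down, gripper open.
Joint ranges: [-3.11, 3.11], [-0.84, 2.01], [0.21, 2.61], [-1.34, 4.49], [0.05, 2.63], [-2.56, 2.56]. Speed limits (rad/s): [2.57, 2.57, 3.14, 3.14, 3.14, 3.14].

### API

Orientations are given as a 3x3 rotation matrix whose columns are the frame's x, y, z axes.
In Python, from rig import ctrl gives the robot as it stands. The module is installed in compiled form; this text tells all that it offers. Calls block until the motion is done:
- ctrl.move_pose(position, orientation): joint-space move of the TCP to a pose.
- ctrl.line_to(position, orientation=None, vel=150): straight line of the TCP; orientation=None keeps the orientation; vel is the mean speed in mm/s.
- ctrl.move_j(angles): joint-space move.
- ctrl.set_gripper(opening): finger opening in mm; the grip force is fixed at half the most; returns when the fingers have stopped.
- ctrl.wait(seconds).
- ctrl.solve_ik(position, orientation): joint angles nearest the present ones, or None.
- ctrl.get_state(): the state.
- ctrl.snapshot(name): name is "side" or "top"; returns a dict with "image" (384x512x3 uint8, red, green, blue), "depth" (384x512 float32, mm along the optical axis (not along the pixel's ray), 0 where there is no reading), "camera_matrix" (3x3 intrinsics, pixels), "k1" (the pictures are not rectified: a ray, as slopes to the right and down, at radius r is drawn at 1 + k1 r^2 times it, then the intrinsics apply), "rvec" (rotation vector, rad) and "tvec" (3), from world to camera coordinates, as OpenCV has them. Camera axes: x right, y down, z forward; pixel columns grow to the right and rows downward; lengths in mm; the calibration is good to about 2 mm. A picture is of the moment at which its call begins.
A pose or a line that the arm cannot do raises ctrl.MotionError and nothing moves.
- ctrl.finish_job(): hands the job in, once; it reports no verdict.
Trained networks look in a picture, given as the dict that the camera call returned (one of the last four; its "shot" number tells which), for a name from the list of things; names that differ only in an ending like _2 or _b are one class to them, and where a whole thing is asked for, a point or a joint stands for the part that bears it (a point fixed in the world has none). Each returns a list of dicts, best first, with "confidence" (0 to 1); they miss things now and then, are a little off and sometimes report something else, mostly with a low value. They report only what shows in the picture. A call takes as long as a camera call.
- ctrl.search_frame(thing, picture): "box" ([left, top, right, bottom] in pixels, round what is visible of it).
- ctrl.tip_of(thing, picture): "point" ([row, column] in pixels: a listed point, or the origin of a listed thing).
The state is a dict: "t": time; "q": joint angles; "joint_vel": joint speeds; "joint_torque": joint torques, N m; "tool_pos": TCP position; "tcp_rot": TCP orientation; "ft_force": force on the tool from outside, world axes, zero at the start; "moment": the same for the moment, N m; "opening": finger opening in mm.
Only numpy, scipy, OpenCV 4.12 (cv2) and the standard library are available. Lean on these libraries where they do the work, as an engineer would, in place of code of your own. Each camera call takes 0.05 s, during which the arm holds its last target.

### The job

Park the bench magnifier: with the fingers, push steadily on the black rubber pad at the end of its counterweighted arm until the arm tips past its balance point and stays fully raised, without flinging it, pinching the pad or touching the lens head. Then press the red lamp switch all the way down and let it go. Leave the board holder, jar and screwdriver where they are.

Things in the scene. Friction and masses are not known exactly. Their poses are not given: they have to be found in the camera images.
- stand: fixed white magnifier stand: base plate 120 x 130 x 18 mm, two upright cheeks to 156 mm high. Origin on the work surface directly under the hinge; z up; the lowered magnifier arm points along its -x; its y is the hinge direction. Stands at any yaw within about 0.3 rad of the world axes
- hinge (a point): centre of the hinge axis, 140 mm above the stand's origin; its axes are the stand's; the arm turns about its y axis
- magnifier (a joint): angle of the magnifier arm, rad: 0 = lowered stop (arm points along the stand's -x, 25 degrees above level), 1.31 = raised stop (arm nearly upright, 10 degrees past vertical). Below the balance point, somewhere between 0.45 and 0.8, it falls back to 0; beyond it the counterweight pulls it by itself to 1.31 against a damper, in about 1 to 3 s and slower than 2 rad/s. 2 to 4 N on the pad move it slowly, more when fast
- pad_face (a point): middle of the black rubber push face at the outer end of the arm. The arm line runs from the hinge; the face middle lies 198 mm along it from the hinge and 8 mm below it (underside). Site x and y lie in the face, which is 30 mm (x) by 110 mm (y); its -z points out of the face towards the pusher: with the arm lowered down and towards the robot, 60 degrees from straight down, and it turns with the arm, facing level towards the robot at joint 0.52
- push_pad: black rubber pad 30 x 110 x 10 mm, rigid on the arm; origin at the middle of its back, axes as pad_face
- pad_back: blue strip 22 x 102 x 3 mm on the back (upper side) of the rubber pad; origin at the middle of its underside
- lens_head: white ring with the glass lens, 112 mm across, 16 mm thick, rigid on the arm; origin at its centre, 118 mm along the arm from the hinge. Not to be touched
- lamp_switch (a joint): travel of the red push button, m: 0 = up, 0.006 = fully down; springs back; 4 N hold it fully down
- lamp_switch_top (a point): centre of the top of the red round button, 32 mm across, on a fixed grey housing left or right of the arm; pressed straight down
- board_holder: loose board holder under the lens: two blue uprights on a black foot with a green circuit board, 70 x 150 x 74 mm; origin under its centre
- jar: loose amber jar with black lid, 44 mm across, 55 mm high; origin under its centre
- screwdriver: loose orange-handled screwdriver, 170 mm, lying crosswise in front of the board holder, nearest the robot; origin under its middle

How it is judged:
By the outcome, as a careful person would: the job done as asked, in the order asked, and still so for the second after the job is handed in, with the robot touching nothing.
It also fails if it takes over 48 s, if anything falls off the work surface, if the arm or the gripper's body presses on something with over 40 N, if the wrist force passes 120 N, or if a joint passes its speed limit or range.

## Working session

There is one attempt and no reset: what is moved stays moved. The work goes in short steps, each a Python script; the robot and the scene stay as the last script left them, time stands still between calls to the robot, and variables do not carry over. Pictures are saved under pics/ and viewed, and the job is handed in when it is done.

```bash
mkdir -p pics; cat > h.py <<'E'
import numpy as np, cv2, pickle
from rig import ctrl
def cam(p):
    R,_=cv2.Rodrigues(np.array(p["rvec"],float)); return R,np.array(p["tvec"],float).ravel(),np.array(p["camera_matrix"],float)
def slope(p,u,v):
    R,t,K=cam(p); k1=float(p["k1"])
    xd=(u-K[0,2])/K[0,0]; yd=(v-K[1,2])/K[1,1]; x,y=xd,yd
    for _ in range(20):
        s=1+k1*(x*x+y*y); x,y=xd/s,yd/s
    return x,y
def world(p,u,v,d):
    R,t,K=cam(p); x,y=slope(p,u,v)
    return R.T@(np.array([x*d,y*d,d])-t)
def proj(p,X):
    R,t,K=cam(p); c=R@np.array(X,float)+t; x,y=c[0]/c[2],c[1]/c[2]; s=1+float(p["k1"])*(x*x+y*y)
    return K[0,0]*x*s+K[0,2],K[1,1]*y*s+K[1,2]
def ray(p,u,v):
    R,t,K=cam(p); x,y=slope(p,u,v); d=R.T@np.array([x,y,1]); return -R.T@t,d
def tri(p1,a,p2,b):
    o1,d1=ray(p1,*a);o2,d2=ray(p2,*b)
    s=np.linalg.lstsq(np.stack([d1,-d2],1),o2-o1,rcond=None)[0]
    A=o1+s[0]*d1;B=o2+s[1]*d2
    return (A+B)/2,np.linalg.norm(A-B)
def save(p,n,sc=1.5):
    cv2.imwrite("pics/"+n,cv2.resize(p["image"][:,:,::-1],None,fx=sc,fy=sc))
E
python3 - <<'E'
from h import *
P={}
for n in("side","top"):
    p=ctrl.snapshot(n);P[n]=p;save(p,n+"1.png")
for th in["stand","hinge","pad_face","push_pad","pad_back","lens_head","lamp_switch_top","board_holder","jar","screwdriver"]:
    for n in P:
        r=ctrl.tip_of(th,P[n])
        for q in r[:2]:
            v,u=q["point"];d=P[n]["depth"][min(383,max(0,int(round(v)))),min(511,max(0,int(round(u))))]
            print(th,n,np.round([u,v],1),round(q["confidence"],2),d,np.round(world(P[n],u,v,d),1))
pickle.dump(P,open("p1.pkl","wb"))
s=ctrl.get_state();print(s["t"],s["tcp_rot"],s["ft_force"])
E
```

```text
stand side [200.9 239.9] 0.57 871.42487 [698.5 -10.5  40.1]
stand top [285.7 154.8] 0.68 857.93604 [694.  -46.7 157.4]
hinge side [199.6 186.3] 0.87 836.37823 [703.7 -38.2 147.5]
pad_face side [294.7 163.1] 0.57 1223.5414 [ 559.3 -437.5    1.5]
pad_face top [280.1 237.1] 0.63 775.0875 [536.7 -35.2 232.2]
pad_face top [282.7 242.2] 0.59 773.47906 [527.8 -39.9 233.3]
push_pad side [289.1 162.1] 0.69 743.50146 [534.2 -13.3 233.3]
push_pad side [291.2 167. ] 0.65 732.95197 [ 5.289e+02 -3.000e-01  2.316e+02]
push_pad top [285.  237.1] 0.73 776.1314 [536.8 -43.9 231. ]
pad_back side [288.5 159.7] 0.62 749.9429 [536.2 -20.9 233.7]
pad_back top [281.5 234.2] 0.58 779.3821 [541.7 -37.8 228.1]
pad_back top [280.4 240.7] 0.55 770.6055 [530.6 -35.7 236.4]
lens_head side [254.3 171. ] 0.58 789.8051 [597.5 -33.6 196.7]
lens_head top [283.6 199.8] 0.62 816.8363 [604.4 -42.1 193.9]
lamp_switch_top side [240.3 300.8] 0.79 759.9705 [590.2 116.2  23. ]
lamp_switch_top top [212.  210.6] 0.71 987.8003 [584.6 110.7  24.6]
lamp_switch_top top [282.8 239.2] 0.29 775.7979 [533.  -40.1 231.2]
board_holder side [248.  252.3] 0.55 820.12714 [596.1  23.5  54.5]
jar side [268.2 198.8] 0.92 1026.0027 [ 596.  -207.2   25.6]
jar side [200.7 184.6] 0.26 842.8222 [703.8 -45.5 146.9]
jar top [360.6 211.1] 0.76 950.22894 [ 588.4 -216.8   55.9]
screwdriver side [300.7 259.6] 0.84 878.9195 [500.  -33.1   5.6]
screwdriver top [281.  252.7] 0.51 1004.63855 [ 4.913e+02 -4.680e+01 -4.000e-01]
1.1 [[ 9.17986237e-01  3.96612238e-01  4.22399662e-05]
 [ 3.96612240e-01 -9.17986227e-01 -1.33404882e-04]
 [-1.41343015e-05  1.39216733e-04 -9.99999990e-01]] [ 0.05548886 -0.22395947  0.62189173]
```

View pics/side1.png

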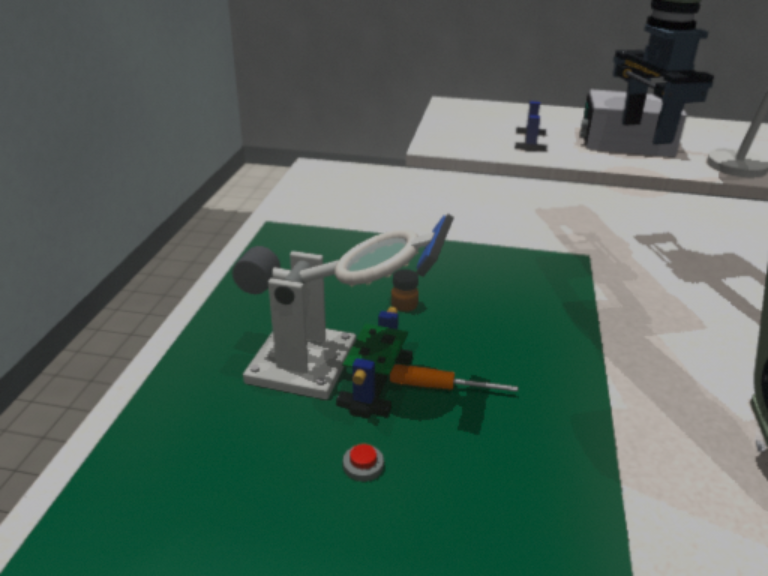

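View pics/top1.png

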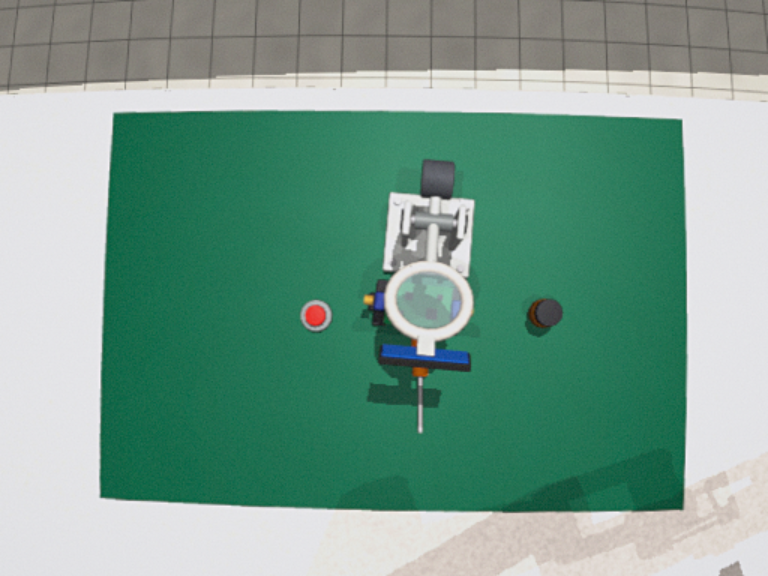

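```bash
python3 - <<'E'
from h import *
P=pickle.load(open("p1.pkl","rb"))
for n in P:
    p=P[n];hsv=cv2.cvtColor(p["image"],cv2.COLOR_RGB2HSV)
    def pts(m,box=None):
        m=m&(p["depth"]>0)
        v,u=np.nonzero(m); X=np.array([world(p,a,b,p["depth"][b,a]) for a,b in zip(u,v)]);return X
    m=(hsv[...,0]>105)&(hsv[...,0]<130)&(hsv[...,1]>150)
    X=pts(m); X=X[(X[:,2]>200)&(X[:,2]<270)&(X[:,0]>480)&(X[:,0]<580)]
    c=X.mean(0);U,S,V=np.linalg.svd(X-c,full_matrices=False)
    q=(X-c)@V.T
    print(n,len(X),"strip c",c.round(1),"ctr",(c+V[0]*(q[:,0].max()+q[:,0].min())/2).round(1),"ax",V.round(3).tolist(),np.ptp(q,axis=0).round(1))
    m=((hsv[...,0]<5)|(hsv[...,0]>175))&(hsv[...,1]>180)
    X=pts(m);X=X[(X[:,2]<60)&(X[:,1]>50)]
    print("red",len(X),X.mean(0).round(1),((X.max(0)+X.min(0))/2).round(1),np.percentile(X[:,2],[5,50,95]).round(1))
    # base plate white top
    m=(hsv[...,1]<40)&(hsv[...,2]>120)
    X=pts(m);B=X[(abs(X[:,2]-18)<5)&(X[:,0]>600)&(X[:,0]<800)&(abs(X[:,1]+40)<100)]
    r=cv2.minAreaRect(B[:,:2].astype(np.float32));print("base",len(B),r)
    C=X[(abs(X[:,2]-156)<5)&(X[:,0]>640)&(X[:,0]<780)]
    if len(C):print("cheek tops",len(C),C.mean(0).round(1),cv2.minAreaRect(C[:,:2].astype(np.float32)))
print(tri(P["side"],(199.6,186.3),P["top"],(285.7,154.8)))
E
```

```text
side 31 strip c [539.   -9.4 230.5] ctr [537.8 -18.7 231. ] ax [[0.12, 0.991, -0.055], [0.565, -0.113, -0.817], [0.816, -0.067, 0.574]] [58.2 18.3  2.3]
red 212 [586.4 121.1  21.9] [586.6 118.7  20.2] [18.3 22.2 24.1]
base 809 ((712.2886352539062, -50.58625793457031), (128.89047241210938, 119.01094818115234), 85.61083984375)
cheek tops 180 [707.9 -47.  156.3] ((707.0421142578125, -50.58878707885742), (81.88827514648438, 54.18798828125), 88.09880828857422)
top 395 strip c [538.5 -40.  226.6] ctr [538.4 -41.1 226.6] ax [[-0.074, -0.997, 0.004], [-0.544, 0.043, 0.838], [-0.836, 0.06, -0.545]] [103.9  26.    6.5]
red 126 [585.3 116.4  22.4] [585.9 116.1  18.9] [19.5 22.7 25.3]
base 1402 ((711.9103393554688, -52.98130798339844), (129.76043701171875, 120.32003784179688), 85.79834747314453)
cheek tops 444 [709.  -52.1 155.1] ((706.7640380859375, -52.81157684326172), (66.77406311035156, 88.50013732910156), 7.82835054397583)
(array([701.14444854, -46.22406053, 142.46806196]), np.float64(10.130858283801))
```

```bash
cat >> h.py <<'E'
yaw=-0.0735
SX=np.array([np.cos(yaw),np.sin(yaw),0]);SY=np.array([-np.sin(yaw),np.cos(yaw),0]);SZ=np.array([0,0,1.])
H=np.array([708.5,-53.,140.])
def face(q,up=0,out=0):
    t=np.radians(25)+q; a=-np.cos(t)*SX+np.sin(t)*SZ; b=-np.sin(t)*SX-np.cos(t)*SZ
    e=np.radians(30)-q; zin=np.cos(e)*SX+np.sin(e)*SZ; tan=-np.sin(e)*SX+np.cos(e)*SZ
    return H+198*a+8*b+up*tan-out*zin
def rot(p,s):
    z=np.cos(p)*SX+np.sin(p)*SZ; y=s*SY; return np.stack([np.cross(y,z),y,z],1)
E
python3 - <<'E'
from h import *
for s in(1,-1):
  for p0 in(0.52,.25,0,-.3):
    for q in(0,.45,.9):
      for pp in {p0,p0-q}:
        r=[ctrl.solve_ik(face(q,4,o),rot(pp,s)) for o in(60,0)]
        print(s,p0,q,round(pp,2),[None if x is None else np.round(x,2).tolist() for x in r])
E
```

```text
1 0.52 0 0.52 [None, None]
1 0.52 0.45 0.52 [None, None]
1 0.52 0.45 0.07 [None, None]
1 0.52 0.9 0.52 [[-0.11, 0.67, 2.55, 3.1, 2.17, 1.57], [-0.11, 0.72, 2.42, 3.11, 2.09, 1.57]]
1 0.52 0.9 -0.38 [[-0.12, -0.08, 2.23, 2.94, 0.2, 1.75], [-0.11, 0.05, 2.17, 3.02, 0.27, 1.68]]
1 0.25 0 0.25 [None, None]
1 0.25 0.45 0.25 [None, None]
1 0.25 0.45 -0.2 [None, [-0.12, 0.1, 2.51, 3.08, 0.83, 1.61]]
1 0.25 0.9 0.25 [[-0.12, 0.39, 2.57, 3.1, 1.63, 1.58], [-0.11, 0.48, 2.46, 3.11, 1.62, 1.58]]
1 0.25 0.9 -0.65 [[-0.11, -0.08, 2.01, 0.1, 0.29, -1.69], [-0.11, 0.04, 1.96, 0.11, 0.23, -1.7]]
1 0 0 0 [None, None]
1 0 0.45 0 [None, None]
1 0 0.45 -0.45 [[-0.13, -0.14, 2.42, 2.95, 0.27, 1.73], [-0.12, -0.04, 2.32, 2.99, 0.27, 1.7]]
1 0 0.9 0 [[-0.12, 0.13, 2.48, 3.09, 1.03, 1.6], [-0.11, 0.25, 2.4, 3.1, 1.08, 1.59]]
1 0 0.9 -0.9 [[-0.1, -0.01, 1.8, 0.03, 0.69, -1.62], [-0.1, 0.09, 1.74, 0.03, 0.64, -1.62]]
1 -0.3 0 -0.3 [None, None]
1 -0.3 0.45 -0.3 [[-0.14, -0.07, 2.54, 3.04, 0.61, 1.64], [-0.12, 0.03, 2.44, 3.06, 0.59, 1.62]]
1 -0.3 0.45 -0.75 [[-0.12, -0.15, 2.18, 0.12, 0.29, -1.71], [-0.11, -0.
[... 866 characters left out ...]
]
-1 0 0.45 -0.45 [[-0.13, -0.14, 2.42, 2.95, 0.27, -1.41], [-0.12, -0.04, 2.32, 2.99, 0.27, -1.44]]
-1 0 0.9 0 [[-0.12, 0.13, 2.48, 3.09, 1.03, -1.54], [-0.11, 0.25, 2.4, 3.1, 1.08, -1.55]]
-1 0 0.9 -0.9 [[-0.1, -0.01, 1.8, 0.03, 0.69, 1.52], [-0.1, 0.09, 1.74, 0.03, 0.64, 1.53]]
-1 -0.3 0 -0.3 [None, None]
-1 -0.3 0.45 -0.3 [[-0.14, -0.07, 2.54, 3.04, 0.61, -1.5], [-0.12, 0.03, 2.44, 3.06, 0.59, -1.52]]
-1 -0.3 0.45 -0.75 [[-0.12, -0.15, 2.18, 0.12, 0.29, 1.43], [-0.11, -0.05, 2.09, 0.1, 0.28, 1.45]]
-1 -0.3 0.9 -0.3 [[-0.12, -0.06, 2.29, 3.02, 0.36, -1.47], [-0.11, 0.07, 2.23, 3.06, 0.43, -1.51]]
-1 -0.3 0.9 -1.2 [[-0.1, 0.11, 1.54, 0.01, 1.12, 1.54], [-0.1, 0.21, 1.47, 0.01, 1.09, 1.55]]
```

```bash
cat >> h.py <<'E'
def tp(q,out=0,up=-9,s=1):
    return face(q,up,16+out), rot(-np.pi/3-q,s)
E
python3 - <<'E'
from h import *
for s in(1,-1):
    for q in(0,.3,.6,.9,1):
        r=[ctrl.solve_ik(*tp(q,o,s=s)) for o in(70,0)]
        print(s,q,[np.round(a,1).tolist() for a in tp(q)[:1]],[None if x is None else np.round(x,2).tolist() for x in r])
b=ctrl.solve_ik([586,116,60],rot(-np.pi/2,1));print(b)
b=ctrl.solve_ik([586,116,60],rot(-np.pi/2,-1));print(b)
E
```

```text
1 0 [[516.8, -38.9, 200.6]] [[-0.12, -0.04, 2.27, 0.06, 0.39, -1.66], [-0.11, 0.01, 2.11, 0.04, 0.49, -1.63]]
1 0.3 [[543.3, -40.8, 254.7]] [[-0.1, 0.03, 1.89, 0.01, 1.0, -1.61], [-0.1, 0.13, 1.73, 0.01, 1.05, -1.6]]
1 0.6 [[584.5, -43.9, 298.6]] [[-0.1, 0.22, 1.48, -0.0, 1.52, -1.59], [-0.09, 0.34, 1.32, -0.0, 1.55, -1.59]]
1 0.9 [[636.7, -47.7, 328.2]] [[-0.09, 0.49, 1.01, -0.01, 2.02, -1.59], [-0.09, 0.62, 0.84, -0.01, 2.05, -1.59]]
1 1 [[655.8, -49.1, 334.5]] [[-0.09, 0.6, 0.83, -0.01, 2.19, -1.59], [-0.09, 0.74, 0.65, -0.01, 2.24, -1.59]]
-1 0 [[516.8, -38.9, 200.6]] [[-0.12, -0.04, 2.27, 0.06, 0.39, 1.48], [-0.11, 0.01, 2.11, 0.04, 0.49, 1.51]]
-1 0.3 [[543.3, -40.8, 254.7]] [[-0.1, 0.03, 1.89, 0.01, 1.0, 1.54], [-0.1, 0.13, 1.73, 0.01, 1.05, 1.54]]
-1 0.6 [[584.5, -43.9, 298.6]] [[-0.1, 0.22, 1.48, -0.0, 1.52, 1.55], [-0.09, 0.34, 1.32, -0.0, 1.55, 1.55]]
-1 0.9 [[636.7, -47.7, 328.2]] [[-0.09, 0.49, 1.01, -0.01, 2.02, 1.55], [-0.09, 0.62, 0.84, -0.01, 2.05, 1.55]]
-1 1 [[655.8, -49.1, 334.5]] [[-0.09, 0.6, 0.83, -0.01, 2.19, 1.55], [-0.09, 0.74, 0.65, -0.01, 2.24, 1.55]]
[ 1.76173555e-01  4.86388504e-01  1.71991362e+00 -4.44089210e-16
  9.35290529e-01 -1.32112277e+00]
[ 1.76173555e-01  4.86388504e-01  1.71991362e+00 -4.44089210e-16
  9.35290529e-01  1.82046988e+00]
```

```bash
python3 - <<'E'
from h import *
ctrl.set_gripper(0)
p,R=tp(0,75)
j=np.array(ctrl.solve_ik(p,R)); j2=j.copy(); j2[0]=-0.7
ctrl.move_j(j2); ctrl.move_j(j)
s=ctrl.get_state();print(s["t"],s["tool_pos"],s["opening"],s["ft_force"])
for o in(40,20):
    p,R=tp(0,o);ctrl.line_to(p,R,vel=80)
s=ctrl.get_state();print(s["t"],s["tool_pos"],p,s["ft_force"])
f0=np.array(s["ft_force"])
for n in("side","top"):save(ctrl.snapshot(n),n+"2.png")
E
```

```text
4.925 [452.2461935  -34.70629604 163.16053437] 0.6398064567280457 [0.57791849 0.09928056 0.58038932]
5.9167 [499.38227302 -37.56758378 190.44956415] [499.55884688 -37.61511092 190.63372489] [ 0.60981575 -0.29605043  0.33203089]
```

View pics/side2.png

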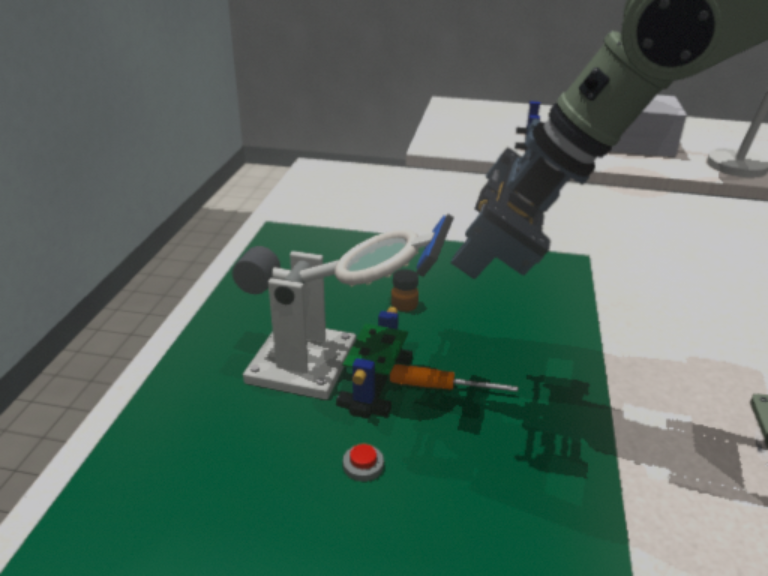

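View pics/top2.png

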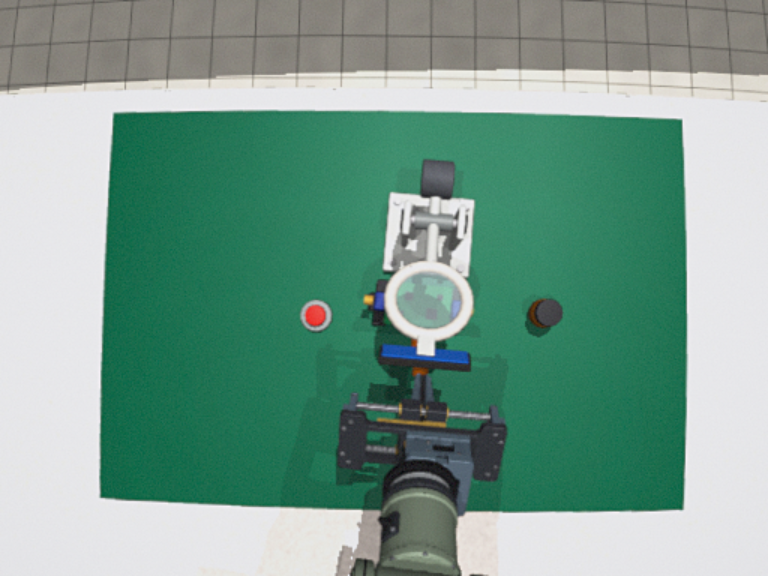

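```bash
python3 - <<'E'
from h import *
f0=np.array(ctrl.get_state()["ft_force"])
for o in np.arange(16,-12,-3):
    p,R=tp(0,o);ctrl.line_to(p,R,vel=40)
    s=ctrl.get_state();f=np.array(s["ft_force"])-f0
    print(o,round(s["t"],2),f.round(2),np.linalg.norm(f).round(2))
    if np.linalg.norm(f)>1.5:break
print(s["tool_pos"],p)
save(ctrl.snapshot("side"),"side3.png")
E
```

```text
16 6.27 [-0.33  0.51  0.66] 0.9
13 6.52 [ 0.08 -0.07  1.  ] 1.0
10 6.77 [ 0.42 -0.38  0.3 ] 0.64
7 7.02 [ 0.37 -0.09  0.65] 0.76
4 7.27 [ 0.11 -0.91  0.73] 1.17
1 7.52 [ 0.02 -0.8   1.04] 1.31
-2 7.77 [-0.33 -0.48 -1.02] 1.17
-5 8.02 [-3.21  0.54  0.48] 3.29
[520.89385863 -39.15912794 202.9307315 ] [521.15102723 -39.2050002  203.13372489]
```

View pics/side3.png

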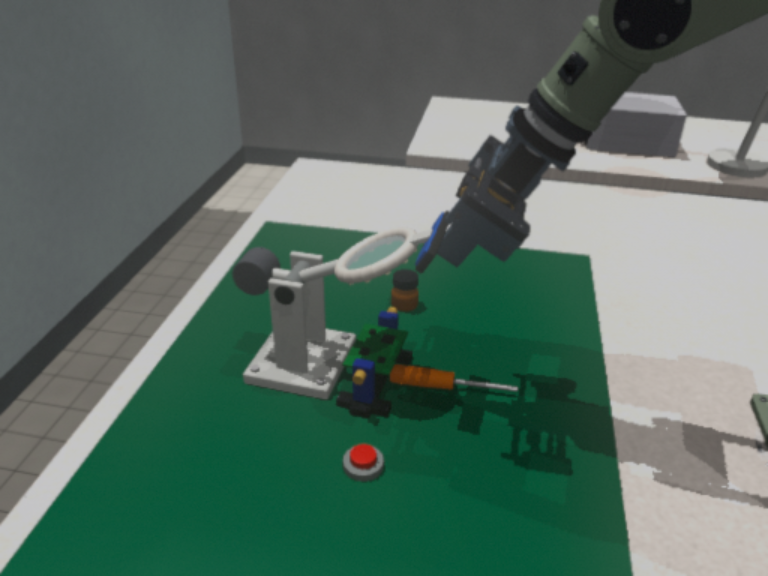

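```bash
python3 - <<'E'
from h import *
for q in (.2,.4,.6):
    p,R=tp(q,-5);ctrl.line_to(p,R,vel=45)
    s=ctrl.get_state();f=np.array(s["ft_force"])
    print(q,round(s["t"],2),f.round(2))
save(ctrl.snapshot("side"),"side4.png")
E
```

```text
0.2 9.1 [-0.37 -0.61 -0.75]
0.4 10.13 [-0.1   0.89 -0.94]
0.6 11.17 [ 0.45  0.25 -0.26]
```

View pics/side4.png

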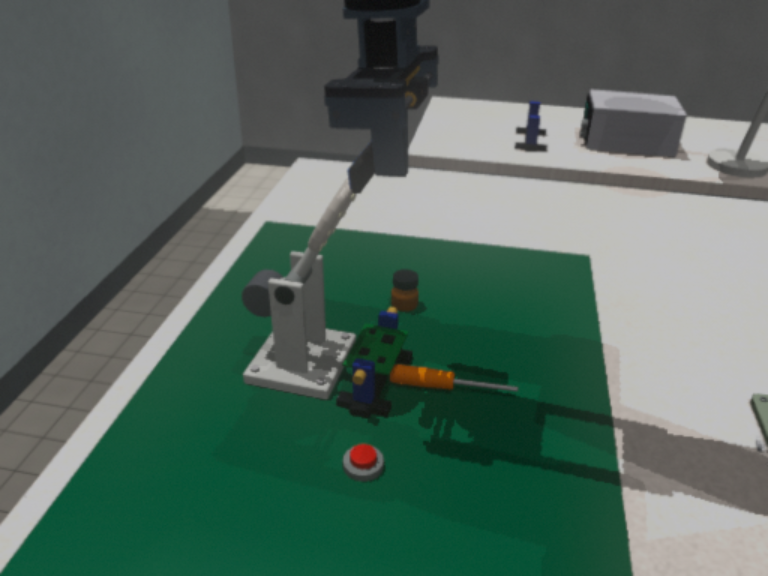

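```bash
python3 - <<'E'
from h import *
for q in (.7,.8,.88):
    p,R=tp(q,-5);ctrl.line_to(p,R,vel=35)
    s=ctrl.get_state();f=np.array(s["ft_force"])
    print(q,round(s["t"],2),f.round(2))
    save(ctrl.snapshot("side"),f"side5_{q}.png",.75)
    
a=np.hstack([cv2.imread(f"pics/side5_{q}.png")[:, :] for q in(.7,.88)]);cv2.imwrite("pics/s5.png",a)
E
```

```text
0.7 11.93 [0.61 0.56 0.22]
0.8 12.7 [-0.14  0.47  0.07]
0.88 13.35 [ 0.02 -0.76  0.1 ]
```

View pics/s5.png

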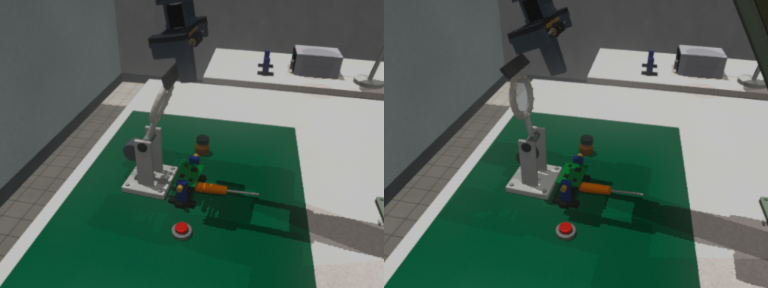

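```bash
python3 - <<'E'
from h import *
p,R=tp(.88,80);ctrl.line_to(p,R,vel=150)
Rd=rot(-np.pi/2,1)
ctrl.move_pose([500,116,300],Rd)
P={n:ctrl.snapshot(n) for n in("side","top")}
for n in P:
    save(P[n],n+"6.png")
    for q in ctrl.tip_of("lamp_switch_top",P[n])[:1]:
        v,u=q["point"];print(n,u,v,q["confidence"],world(P[n],u,v,P[n]["depth"][int(v),int(u)]))
s=ctrl.get_state();print(s["t"],s["tool_pos"],s["ft_force"])
E
```

```text
side 241.7 302.3 0.61 [587.08275607 119.00660071  22.90758924]
top 209.3 207.6 0.46 [591.25367666 117.12737256  23.19058728]
15.0667 [501.58047839 115.07719108 299.7002051 ] [-0.04117677 -0.61929671 -0.25457381]
```

View pics/side6.png

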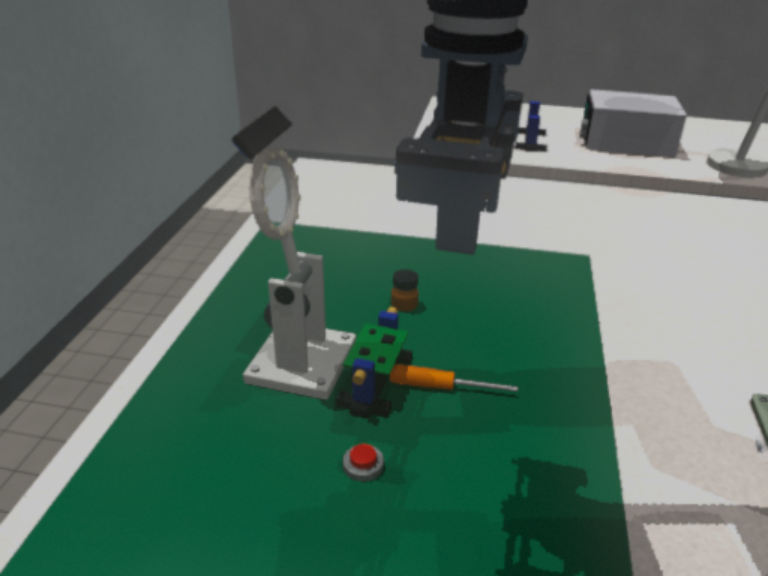

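View pics/top6.png

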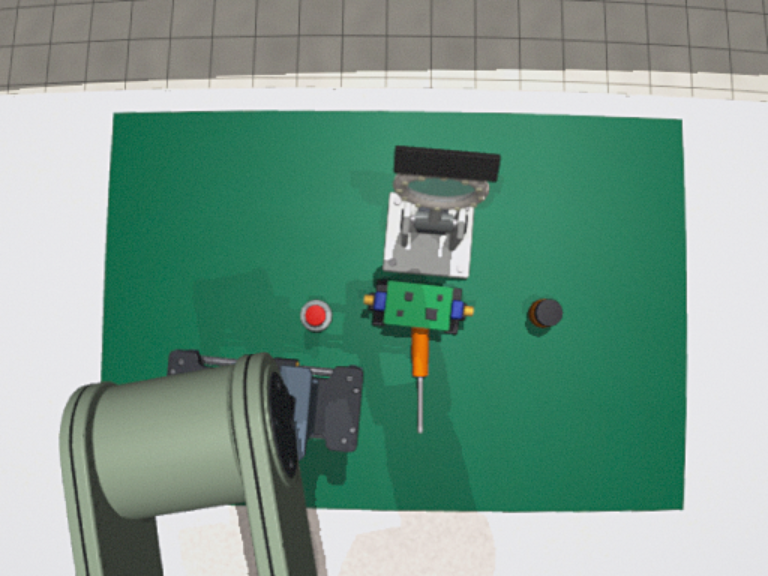

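```bash
python3 - <<'E'
from h import *
P=pickle.load(open("p1.pkl","rb"));p=P["top"]
X=[]
for v in range(190,232):
    for u in range(190,232):
        X.append(world(p,u,v,p["depth"][v,u]))
X=np.array(X);r=np.hypot(X[:,0]-586,X[:,1]-116.5)
for a in range(0,34,2):
    m=(r>=a)&(r<a+2);print(a,m.sum(),np.percentile(X[m,2],[10,50,90]).round(1))
m=X[:,2]>10;print(X[m].mean(0),X[m].min(0),X[m].max(0))
E
```

```text
0 2 [21.1 22.  22.8]
2 9 [21.  23.  24.2]
4 12 [20.9 22.9 25.5]
6 16 [20.4 22.3 24.5]
8 21 [20.9 23.5 24.6]
10 28 [20.7 23.  25.3]
12 33 [20.1 21.6 23.3]
14 27 [16.7 21.7 23.7]
16 43 [10.9 13.4 19.9]
18 48 [11.3 12.6 14.4]
20 53 [10.4 12.5 14.4]
22 44 [ 2.6 12.3 14.4]
24 62 [-0.5  2.2 10.8]
26 61 [-0.8  1.6  4. ]
28 71 [-0.2  2.1  5.1]
30 76 [-0.2  1.8  4. ]
32 74 [-0.4  2.   3.9]
[586.40746814 113.39093656  29.27372854] [563.24783684  -5.18530867  10.04626971] [ 608.96305159  137.74135975 1010.91128338]
```

```bash
python3 - <<'E'
from h import *
Rd=rot(-np.pi/2,1);x,y=586.5,117
ctrl.move_pose([x,y,90],Rd);ctrl.line_to([x,y,32],Rd,vel=80)
f0=np.array(ctrl.get_state()["ft_force"])
for z in np.arange(27,10,-1.5):
    ctrl.line_to([x,y,z],Rd,vel=30);s=ctrl.get_state();f=np.array(s["ft_force"])-f0
    print(round(z,1),s["tool_pos"].round(1) if hasattr(s["tool_pos"],"round") else s["tool_pos"],f.round(1))
    if f[2]>11:break
save(ctrl.snapshot("side"),"side7.png")
ctrl.wait(.3);print(np.array(ctrl.get_state()["ft_force"])-f0,s["t"])
E
```

```text
27.0 [586.4 117.   27. ] [-0.1 -0.9  0.6]
25.5 [586.5 117.   25.5] [ 0.2 -0.5  0.1]
24.0 [586.4 117.   23.9] [ 1.3 -0.1 -0.1]
22.5 [586.5 117.   22.4] [-0.   0.5  0.5]
21.0 [586.6 117.   21.1] [ 0.6 -1.4  1.6]
19.5 [586.7 117.   19.6] [ 0.1 -0.7  1.9]
18.0 [586.6 117.   18.1] [0.3 0.  3.3]
16.5 [586.6 117.   16.6] [ 0.  -0.3  4.3]
15.0 [586.6 117.   16.2] [-1.  -1.2 10.6]
13.5 [586.7 117.1  16. ] [-4.2 -0.3 17.9]
[-3.97052081 -1.90381877 18.31068021] 19.4167
```

View pics/side7.png

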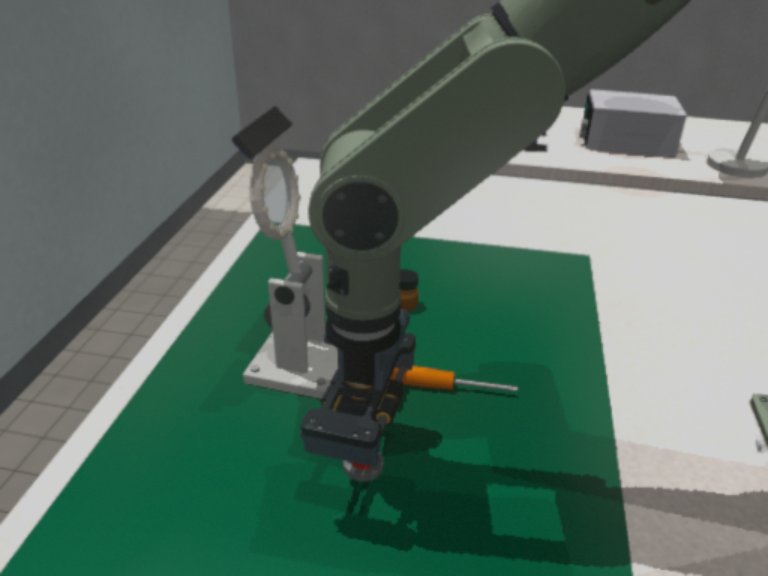

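Spring ramp of about 6 mm, then a hard stop at z≈16: fully down. Now release and check.

```bash
python3 - <<'E'
from h import *
Rd=rot(-np.pi/2,1);x,y=586.5,117
ctrl.line_to([x,y,120],Rd,vel=100)
ctrl.move_pose([420,150,300],Rd)
ctrl.wait(.3)
P0=pickle.load(open("p1.pkl","rb"))
for n in("side","top"):
    p=ctrl.snapshot(n);save(p,n+"8.png")
    for th in("jar","screwdriver","board_holder","lamp_switch_top"):
        a=ctrl.tip_of(th,p)[:1]
        print(n,th,[np.round(i["point"],1) for i in a])
s=ctrl.get_state();print(s["t"],s["ft_force"])
E
```

```text
side jar [array([202.2, 264.9])]
side screwdriver [array([258.2, 298.5])]
side board_holder [array([252.3, 247.8])]
side lamp_switch_top [array([301.4, 240.2])]
top jar [array([208.5, 361.6])]
top screwdriver [array([250.3, 279.4])]
top board_holder [array([205.1, 277.6])]
top lamp_switch_top [array([206.9, 209.7])]
22.7583 [ 0.78412345 -0.16672757 -0.49397365]
```

View pics/side8.png

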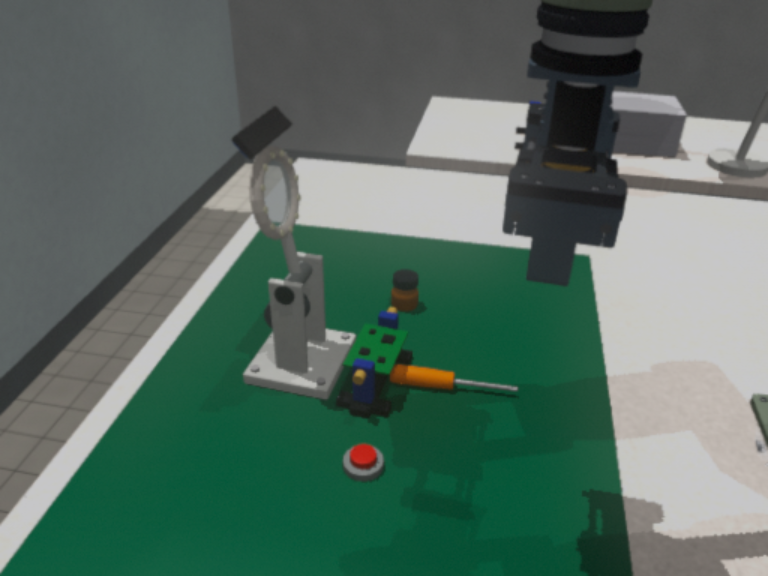

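View pics/top8.png

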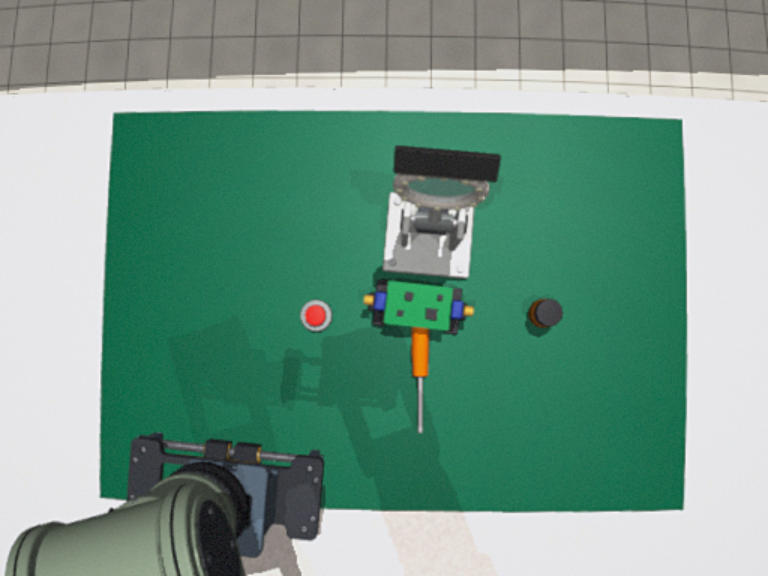

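The final pictures show the arm fully raised in both views: pad at (262,132) in the side view and (447,163) in the top view, the same as before the press. The button is back up at (363,457) in the side view, and the holder, jar and screwdriver haven't moved.

```bash
python3 -c "
from h import *
print(ctrl.finish_job())"
```

```text
the job is handed in; nothing more can be done
None
```

The magnifier is parked fully raised and the lamp switch has been pressed and released. I handed the job in about 23 s into the 48 s limit.

- **Arm:** I pushed the pad with the shut fingers along its arc at about 35–45 mm/s, in short segments. The only clear contact force I read was about 3 N at first touch. The readings between segments were within the sensor noise, so I can't confirm contact the whole way. The arm tipped past its balance point by itself and was still raised in the last two pictures, about 8 s apart.
- **Switch:** The force rose gradually over roughly 6 mm, then hit a hard stop at z ≈ 16 mm. It peaked at about 18 N and dropped to near zero after I withdrew. The button looked fully up again in the last side picture.
- **Other items:** The board holder, jar and screwdriver look unmoved in before-and-after pictures. The detector's points shifted by a few pixels, which I put down to its usual error and to the lens no longer covering the holder. No lens contact was seen, but I judged that only from the pictures.

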